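# Hook the utensil rail into its worktop stand and lock it

### The arm

A 7-joint arm with a two-finger parallel gripper is mounted at the origin on a cart in front of the work surface, level with it; the furniture and walls round the work are solid. World frame = base frame: x ahead of the robot, y to its left, z up, the work surface at z = 0. Lengths are in m, angles in rad, forces in N, time in s.
With the tool pointing down it reaches from about 0.4 to 0.85 m from the base axis. Payload 4.4 kg.
Tool frame: the origin (TCP) lies midway between the tips of the shut fingers; the grasp point (between the pads) lies 19 mm behind it; z points along the fingers, y is the line along which they close (so a half turn about z gives the same grasp; the last joint's range is limited). The gripper opens to 94 mm and grips with 3 to 60 N. Pads are 16 mm wide; open, the fingers measure 119 mm over their backs; the gripper's body (75 mm by 177 mm) begins 78 mm behind the grasp point.
Start: joints at [1.193, 0.628, 0.038, 1.517, -0.027, 0.996, -0.02], TCP at [0.199, -0.619, 0.205] pointing down, gripper open.
Joint ranges: [-3.06, 3.06], [-0.37, 2.12], [-1.25, 1.32], [0.18, 2.47], [-1.1, 4.24], [0.23, 1.98], [-2.94, 2.94]. Speed limits (rad/s): [2.57, 2.57, 3.14, 3.14, 3.14, 3.14, 3.14].

### API

Orientations are given as a unit quaternion [w, x, y, z].
In Python, from cell import robot gives the robot as it stands. The module is installed in compiled form; this text tells all that it offers.
- The arm moves only by the tool step_arm, never from a script. Its argument "commands" is a list of rows, each an object of numbers: "wx", "wy", "wz": the turn, a rotation vector about the tool's x, y, z in degrees; "tx", "ty", "tz": the shift along the tool's x, y, z in cm; "hand": the opening, from 0 (shut) to 1 (fully open). A call has exactly 10 rows; each row is the pose to reach, as a shift and turn from the pose commanded when the call began, along the tool's axes at that moment; what a row does not reach only later rows make up. A row lasts 1/8 s, in which the tool goes at most 62.5 mm and 10.7 degrees, less where a joint would pass 70% of its speed; a pose out of reach is approached as far as the arm can. A call with a gripper value outside its range is refused whole. The fingers move at their own pace and stop on an object; "newtons" is the grip in N (left out, the last holds). Time passes only in rows, so rows that repeat a pose let the fingers close, or fill a call up. It gives the time, the measured TCP pose, the force, the opening and the grip force at its end, in the units of the state.
- robot.get_obs(): the state, without advancing time (a new reading comes with each control period).
- robot.read_camera(name): name is "side" or "top" or "wrist"; returns a dict with "image" (480x640x3 uint8, blue, green, red), "range_z" (480x640 float32, m along the optical axis (not along the pixel's ray), 0 where there is no reading), "vfov" (degrees; the focal length in pixels is half the picture's height over the tangent of half this angle, whatever the lens; pixels are square), "cx", "cy" (the principal point, pixels), "rvec" (rotation vector, rad) and "tvec" (3), from world to camera coordinates, as OpenCV has them; the wrist camera has in their place "hand_eye" (4x4, takes a point from camera to tool coordinates, whose origin is the TCP and whose axes are the flange's). Camera axes: x right, y down, z forward; pixel columns grow to the right and rows downward; lengths in m; the calibration is good to about 2 mm. The wrist camera is an equidistant fisheye: a pixel r from the principal point sees the ray r / f radians off the axis. A picture is of the moment at which its call begins: read the wrist's pose just before it.
- robot.sign_off(): hands the job in; it is judged then, once.
Trained networks look in a picture, given as the dict that the camera call returned (one of the last four; its "shot" number tells which), for a name from the list of things; names that differ only in an ending like _2 or _b are one class to them, and where a whole thing is asked for, a point or a joint stands for the part that bears it (a point fixed in the world has none). Each returns a list of dicts, best first, with "conf" (0 to 1); they miss things now and then, are a little off and sometimes report something else, mostly with a low value. They report only what shows in the picture. A call takes as long as a camera call. They do not tell look-alikes from the thing itself.
- robot.boxes_of(label, picture): "position" ([x, y, z] in m, in the coordinates of the camera as it stood for that picture, good to about 4 mm: the middle of the surface that is visible of it).
The state is a dict: "clock": time; "q": joint angles; "qd": joint speeds; "joint_efforts": joint torques, N m; "position": TCP position; "eef_rot": TCP orientation; "contact_force": force on the tool from outside, world axes, zero at the start; "ft_torque": the same for the moment, N m; "gripper_width": finger opening in m; "grasp_force": force on a finger pad.
Only numpy, scipy, OpenCV 4.12 (cv2) and the standard library are available. Lean on these libraries where they do the work, as an engineer would, in place of code of your own. Each camera call takes 0.05 s, during which the arm holds its last target. There are 200 camera calls.

### The job

Fit the utensil hook rail to its stand: put the two tabs on its back through the upper pair of slots in the uprights, then press the rail firmly but gently down until it is fully home and both spring catches have snapped over its ends. Do not force it (never press it against the stand with more than about 25 N), and leave the other things where they are.

Things in the scene. Friction and masses are not known exactly. Their poses are not given: they have to be found in the camera images.
- rail: Loose bare-steel hook rail, 0.25 kg, standing on the worktop, tabs away from the robot. Bar 14 (x) x 150 (y) x 44 (z) mm; origin mid underside, x out of the back (tab side), y along the bar, z up. Two L-shaped tabs on the back. A small ear at each end (z 9 to 25 mm) reaches to y = +/-83 mm. Four wire hooks on the front at y = +/-40, +/-68 mm reach to x = -26.5 mm.
- rail_grip (a point): On the rail, rail frame (0, 0, 30) mm: place for a grasp from above across the 14 mm thick bar, which is free on both sides for |y| < 35 mm; its top is 14 mm above this point. Between the uprights there is room for the rear finger.
- tab_left (a point): Middle of the lip of the L-shaped tab at rail y = +65 mm (rail frame x 16, z 12 mm). Tab 12 mm wide: a neck (z 18 to 24 mm, x 7 to 13.5 mm), then a lip 5 mm thick (x 13.5 to 18.5 mm) hanging from z 24 down to z 0 mm of the rail frame.
- tab_right (a point): The same on the like tab at rail y = -65 mm.
- stand: Fixed stand: dark foot plate 105 x 220 x 12 mm with two aluminium uprights 36 mm wide, nominally 173 mm tall, at y = +/-65 mm, open between (94 mm), no tie at the top. Origin on the worktop midway between the uprights in the plane of their front faces; x from front to back (away from the robot), y left, z up. Plates 4 mm thick (x 0 to 4 mm), each with two slots.
- slots_nominal (a point): Point of the stand frame (0, 0, 131.5) mm: nominal mid height of the upper slots, 16 mm wide, z 103 to 160 mm nominal (the shorter lower slots, z 45 to 85 mm, have no catches, not used). The uprights are screw-clamped in the foot: they, slots and catches all stand up to 10 mm higher or lower than nominal, differently each time. No pose shows this: it must be felt or seen.
- seat_nominal (a point): Nominal home of the rail's origin: stand frame (-7, 0, 85) mm, axes parallel; x may be -7 to -9.5 (lip play), z up to 10 mm off with the uprights. Lips (24 mm) enter the 57 mm slots best at rail z = 123 mm nominal, ears above the catches; then down until the necks land on the slots' lower edges. Passing the catches takes 10 to 15 N down, weight included; at the seat the force rises steeply.
- catch_left (a joint): Sprung catch outboard of the upright at stand y = +65 mm, in front of the plate: slides outward, 0 = sprung in (rest), at most 0.009 m. Its nose, tip nominally at y 79.5, z 112.5 mm, slopes inward and down over 12 mm; the rail's ear coming down pushes it out, and it springs back to 0 above the ear when the rail is home.
- catch_right (a joint): The same catch at stand y = -65 mm; 0 = sprung in, grows outward (m).
- jar_jam: Jam jar in front of the hob, with a red lid, 65 x 65 x 97 mm, bystander; origin at the centre of its underside.
- spice_jar: Spice jar right of the stand, with a red cap, 45 x 45 x 106 mm, bystander; origin at the centre of its underside.
Not all that is in view belongs to the job. What is shaped like the stand but turquoise is not meant.

How it is judged:
On the way, in this order (a step that is already met when the one before it is completed fails the run):
1. the rail is lifted clear of the worktop (height (world z) of rail above 0.05 m), for 0.1 s.
2. both tabs are through the upper slots, the rail still above its seat (x of tab_left in the frame of stand between 0.005 and 0.0115 m and y of tab_left in the frame of stand between 0.061 and 0.069 m and z of tab_left in the frame of stand between 0.109 and 0.158 m and x of tab_right in the frame of stand between 0.005 and 0.0115 m and y of tab_right in the frame of stand between -0.069 and -0.061 m and z of tab_right in the frame of stand between 0.109 and 0.158 m), for 0.1 s.
3. the rail is home and both catches have snapped over its ends (x of tab_left in the frame of stand between 0.005 and 0.0115 m and y of tab_left in the frame of stand between 0.061 and 0.069 m and z of tab_left in the frame of stand between 0.084 and 0.1083 m and x of tab_right in the frame of stand between 0.005 and 0.0115 m and y of tab_right in the frame of stand between -0.069 and -0.061 m and z of tab_right in the frame of stand between 0.084 and 0.1083 m and value of joint each of catch_left, catch_right below 0.0013 m), for 0.2 s.
At the end, for the whole second after the job is handed in: The rail hangs released and still: both lips behind the plates in the upper slots, lip middles within 4 mm sideways of the slot centres and 84 to 108.3 mm above the worktop (seated, however the uprights are clamped), both catches within 1.3 mm of rest (all of step 3 and linear speed of rail below 0.02 m/s and contact force between the fingers and rail below 0.1 N); the robot touches nothing.
It fails at once if the rail and the stand press on each other with more than 25 N (contact force between rail and stand above 25 N).
It fails at once if a bystander is moved more than 15 mm (distance of any of jar_jam, spice_jar from where it was at the start of the episode above 0.015 m).
It also fails if it takes over 54 s, if anything falls off the work surface, if the arm or the gripper's body presses on something with over 40 N, if the wrist force passes 120 N, or if a joint passes its speed limit or range.

## Working session

There is one attempt and no reset: what is moved stays moved. The work goes in short steps, Python scripts to look and compute and a tool call to move; the robot and the scene stay as the last step left them, time stands still between calls to the robot, and variables do not carry over. Pictures are saved under pics/ and viewed, at most 10 in all, crops included, and the job is handed in when it is done.

Besides the shell and the picture viewer there is one more tool, called after "Call:" by a JSON object that holds its "name" and its "arguments", one argument or row to a line. step_arm: Moves the arm, as the interface text tells. Its arguments: {"type":"object","properties":{"commands":{"type":"array","items":{"type":"object","properties":{"wx":{"type":"number"},"wy":{"type":"number"},"wz":{"type":"number"},"tx":{"type":"number"},"ty":{"type":"number"},"tz":{"type":"number"},"hand":{"type":"number"}}}},"newtons":{"type":"number"}},"required":["commands"]}

```bash
mkdir -p pics; cat > h.py <<'E'
import numpy as np, cv2
from scipy.spatial.transform import Rotation as R
from cell import robot
def cam_T(p,obs=None):
    "camera->world 4x4"
    T=np.eye(4)
    if 'rvec' in p:
        Rm=cv2.Rodrigues(np.array(p['rvec'],float))[0]
        T[:3,:3]=Rm.T; T[:3,3]=-Rm.T@np.array(p['tvec'],float).ravel(); return T
    T[:3,:3]=rot(obs).as_matrix(); T[:3,3]=obs['position']
    return T@np.array(p['hand_eye'])
def rot(o): return R.from_quat(np.roll(o['eef_rot'],-1))
def cloud(p,obs=None):
    f=240/np.tan(np.radians(p['vfov']/2)); v,u=np.mgrid[:480,:640]
    x=u-p['cx'];y=v-p['cy']
    if 'rvec' in p: k=1/f
    else:
        r=np.hypot(x,y)+1e-9; k=np.tan(np.minimum(r/f,1.5))/r
    z=p['range_z'].astype(float); c=np.stack([x*k*z,y*k*z,z],-1)
    T=cam_T(p,obs); w=c@T[:3,:3].T+T[:3,3]; w[z<=0]=np.nan
    return w
E
python3 - <<'E'
from h import *
np.set_printoptions(precision=4,suppress=True)
o=robot.get_obs();print(o['clock'],o['position'],o['eef_rot'])
for n in('top','side'):
    p=robot.read_camera(n);cv2.imwrite(f'pics/{n}0.png',p['image'])
    T=cam_T(p);print(n,p['vfov'],T[:3,3],T[:3,2])
    np.savez(f'{n}0.npz',w=cloud(p),im=p['image'])
    for l in('rail','stand','jar_jam','spice_jar'):
        for d in robot.boxes_of(l,p)[:3]: print(l,d['conf'],T[:3,:3]@d['position']+T[:3,3])
E
```

```text
0.0 [ 0.1992 -0.618   0.2046] [-0.0009  0.9879  0.1553 -0.0001]
top 50.64015789215381 [-0.3914  0.2558  1.3794] [ 0.5608 -0.2915 -0.7749]
side 56.75426183223754 [-0.028  0.638  0.801] [ 0.4269 -0.6899 -0.5847]
rail 0.84 [0.4561 0.13   0.0298]
stand 0.81 [ 0.4984 -0.7061  0.0486]
stand 0.59 [ 0.5563 -0.2515  0.014 ]
stand 0.36 [0.4577 0.1332 0.0306]
spice_jar 0.88 [ 0.4655 -0.4751  0.0671]
```

View pics/top0.png

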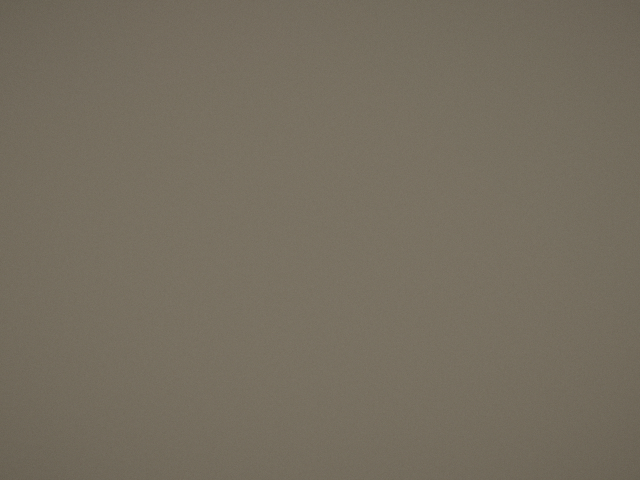

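View pics/side0.png

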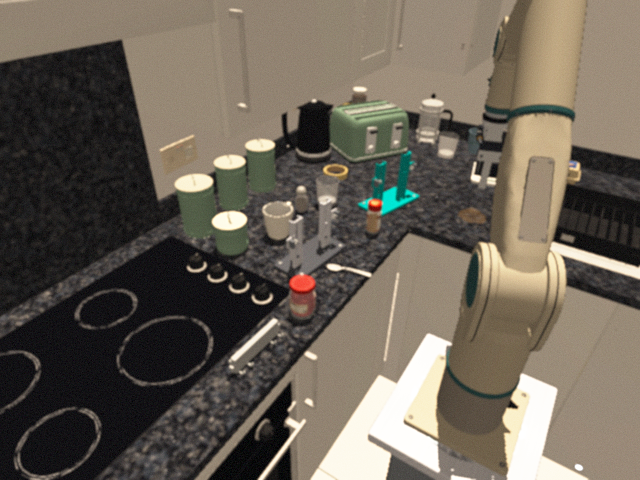

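```bash
python3 - <<'E'
from h import *
np.set_printoptions(precision=4,suppress=True)
d=np.load('side0.npz');w=d['w'];im=d['im']
for n,(c,rad,z0,z1) in {'rail':((.456,.13),.11,.012,.06),'stand':((.556,-.2515),.13,.03,.25),'foot':((.556,-.2515),.15,.007,.018),'jam':((.45,-.02),.07,.03,.2)}.items():
    m=(np.hypot(w[...,0]-c[0],w[...,1]-c[1])<rad)&(w[...,2]>z0)&(w[...,2]<z1)
    q=w[m]; v,u=np.where(m)
    if len(q)<5: print(n,len(q));continue
    rc=cv2.minAreaRect(q[:,:2].astype(np.float32)*1000)
    print(n,len(q),u.min(),u.max(),v.min(),v.max(),'mean',q.mean(0),'min',q.min(0),'max',q.max(0),rc)
    if n in('stand',):
        hi=q[q[:,2]>.06]; print(hi[::max(1,len(hi)//40)])
big=cv2.resize(im[170:390,200:460],None,fx=3,fy=2.7,interpolation=cv2.INTER_CUBIC)[:600,:800]
cv2.imwrite('pics/side0c.png',big)
E
```

```text
rail 828 228 282 318 372 mean [0.4588 0.1279 0.033 ] min [0.4347 0.0355 0.012 ] max [0.4842 0.2022 0.048 ] ((452.7724914550781, 119.95132446289062), (166.1947021484375, 45.89229202270508), 82.61685180664062)
stand 1219 278 338 197 262 mean [ 0.5675 -0.2559  0.0998] min [ 0.5243 -0.3617  0.03  ] max [ 0.6841 -0.145   0.1696] ((609.283203125, -259.37017822265625), (217.61480712890625, 151.37481689453125), 84.11498260498047)
[[ 0.5604 -0.3401  0.1658]
 [ 0.5457 -0.3165  0.165 ]
 [ 0.5448 -0.3153  0.1592]
 [ 0.5561 -0.3343  0.1397]
 [ 0.5591 -0.3398  0.1292]
 [ 0.5541 -0.3037  0.1418]
 [ 0.5522 -0.3346  0.1238]
 [ 0.5441 -0.3385  0.1212]
 [ 0.5419 -0.3407  0.1174]
 [ 0.5401 -0.3438  0.113 ]
 [ 0.5417 -0.3293  0.1163]
 [ 0.5579 -0.3051  0.1195]
 [ 0.6782 -0.2848  0.0846]
 [ 0.5405 -0.3393  0.1047]
 [ 0.5624 -0.307   0.1101]
 [ 0.6739 -0.2991  0.0716]
 [ 0.6753 -0.2905  0.0719]
 [ 0.6833 -0.2708  0.0757]
 [ 0.5527 -0.3028  0.1053]
 [ 0.5597 -0.1911  0.1578]
 [ 0.5669 -0.1735  0.1613]
 [ 0.6767 -0.2816  0.0616]
 [ 0.5441 -0.3352  0.0808]
 [ 0.5757 -0.176   0.1473]
 [ 0.5771 -0.1778  0.1425]
[... 165 characters left out ...]
 0.5589 -0.2034  0.109 ]
 [ 0.5563 -0.1996  0.1054]
 [ 0.5549 -0.1691  0.1165]
 [ 0.5629 -0.148   0.119 ]
 [ 0.5496 -0.1661  0.1104]
 [ 0.563  -0.1477  0.1093]
 [ 0.5606 -0.1813  0.0872]
 [ 0.5633 -0.1522  0.0965]
 [ 0.5755 -0.1776  0.0697]
 [ 0.574  -0.1752  0.0613]]
foot 1341 273 356 231 276 mean [ 0.5514 -0.2477  0.0124] min [ 0.4086 -0.3654  0.007 ] max [ 0.7048 -0.1437  0.018 ] ((565.45751953125, -269.525634765625), (233.98313903808594, 218.46011352539062), 40.778587341308594)
jam 865 273 314 274 324 mean [ 0.4408 -0.0366  0.0757] min [ 0.4153 -0.0806  0.0302] max [0.48   0.049  0.1015] ((458.5675964355469, -18.26612091064453), (127.34156799316406, 63.968658447265625), 69.1489486694336)
```

View pics/side0c.png

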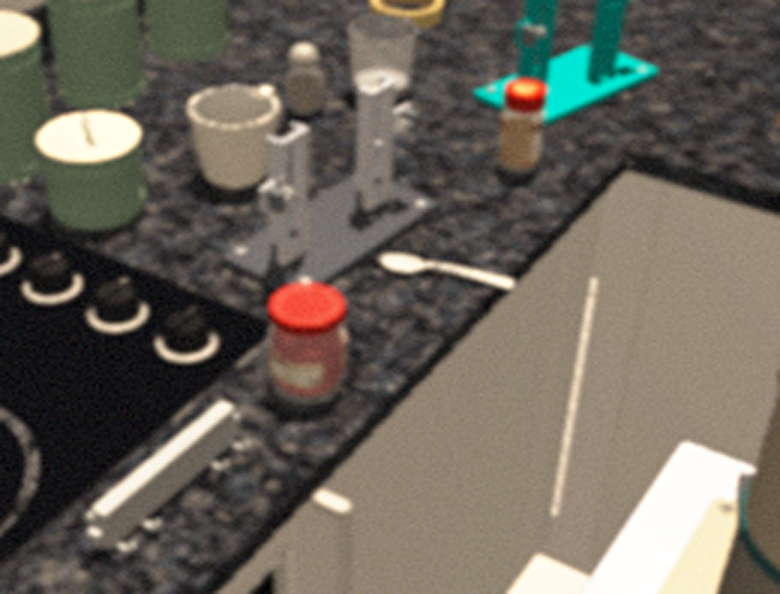

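```bash
cat >> h.py <<'E'
def go(pos,yaz,o=None):
    "tool down, tool y at azimuth yaz deg"
    o=o or robot.get_obs(); r=rot(o); a=np.radians(yaz)
    y=np.array([np.cos(a),np.sin(a),0]);z=np.array([0,0,-1]);x=np.cross(y,z)
    rel=r.inv()*R.from_matrix(np.stack([x,y,z],1))
    print('t cm',np.round(r.inv().apply(np.array(pos)-o['position'])*100,2),'w deg',np.round(rel.as_rotvec(degrees=True),2))
E
python3 - <<'E'
from h import *
go((.42,-.25,.35),-6)
p=robot.read_camera('wrist');print(np.round(p['hand_eye'],3),p['vfov'])
E
```

```text
t cm [ 32.3  -28.32 -14.45] w deg [-1.000e-02 -0.000e+00 -6.614e+01]
[[ 0.001 -0.961 -0.276  0.08 ]
 [ 1.     0.001  0.001 -0.   ]
 [-0.    -0.276  0.961 -0.179]
 [ 0.     0.     0.     1.   ]] 65.70646984690485
```

Call:
{"name": "step_arm", "arguments": {
  "commands": [
    {"tx": 3.2, "ty": -2.8, "tz": -3, "wz": -6},
    {"tx": 7, "ty": -6, "tz": -6, "wz": -14},
    {"tx": 11, "ty": -9.5, "tz": -10, "wz": -22},
    {"tx": 15, "ty": -13, "tz": -13, "wz": -31},
    {"tx": 19, "ty": -17, "tz": -14.5, "wz": -40},
    {"tx": 23, "ty": -20.5, "tz": -14.5, "wz": -49},
    {"tx": 27, "ty": -24, "tz": -14.5, "wz": -58},
    {"tx": 31, "ty": -27, "tz": -14.5, "wz": -64},
    {"tx": 32.3, "ty": -28.3, "tz": -14.5, "wz": -66.1},
    {"tx": 32.3, "ty": -28.3, "tz": -14.5, "wz": -66.1}
  ]
}}

```text
$.commands[0]: bad value
```

```bash
python3 - <<'E'
from h import *
np.set_printoptions(precision=4,suppress=True)
o=robot.get_obs();print(o['clock'],o['position'],o['q'],o['contact_force'])
p=robot.read_camera('wrist');cv2.imwrite('pics/w1.png',p['image'])
np.savez('w1.npz',w=cloud(p,o),im=p['image'])
T=cam_T(p,o)
for d in robot.boxes_of('stand',p)[:3]: print(d['conf'],T[:3,:3]@d['position']+T[:3,3])
go((.453,.125,.25),-7.4)
E
```

```text
0.55 [ 0.1994 -0.6186  0.2055] [ 1.1932  0.6284  0.0385  1.5174 -0.027   0.9963 -0.02  ] [ 0.0374  0.2774 -0.7266]
0.58 [ 0.4707 -0.7546  0.0167]
t cm [ 46.94 -63.    -4.45] w deg [  0.    -0.   -64.74]
```

View pics/w1.png

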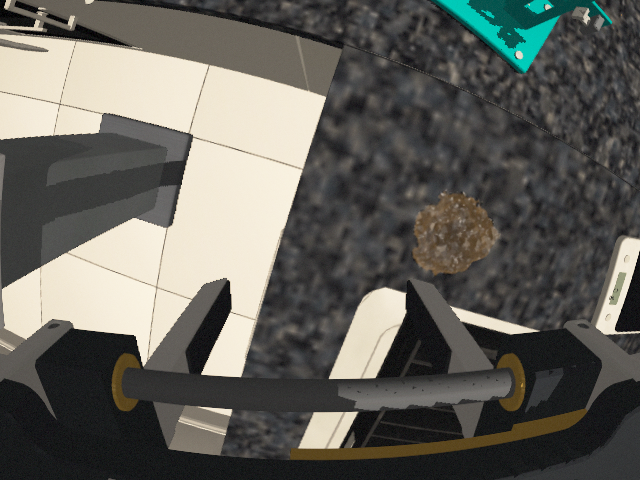

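The arm did not move: the call was refused, probably because fields were missing. The picture is still the start view, with the turquoise look-alike at the top (500,30). I'll fill in every field.

Call:
{"name": "step_arm", "arguments": {
  "commands": [
    {"wx": 0, "wy": 0, "hand": 1, "tx": 3.2, "ty": -2.8, "tz": -3, "wz": -6},
    {"wx": 0, "wy": 0, "hand": 1, "tx": 7, "ty": -6, "tz": -6, "wz": -14},
    {"wx": 0, "wy": 0, "hand": 1, "tx": 11, "ty": -9.5, "tz": -10, "wz": -22},
    {"wx": 0, "wy": 0, "hand": 1, "tx": 15, "ty": -13, "tz": -13, "wz": -31},
    {"wx": 0, "wy": 0, "hand": 1, "tx": 19, "ty": -17, "tz": -14.5, "wz": -40},
    {"wx": 0, "wy": 0, "hand": 1, "tx": 23, "ty": -20.5, "tz": -14.5, "wz": -49},
    {"wx": 0, "wy": 0, "hand": 1, "tx": 27, "ty": -24, "tz": -14.5, "wz": -58},
    {"wx": 0, "wy": 0, "hand": 1, "tx": 31, "ty": -27, "tz": -14.5, "wz": -64},
    {"wx": 0, "wy": 0, "hand": 1, "tx": 32.3, "ty": -28.3, "tz": -14.5, "wz": -66.1},
    {"wx": 0, "wy": 0, "hand": 1, "tx": 32.3, "ty": -28.3, "tz": -14.5, "wz": -66.1}
  ]
}}

```text
clock: 1.9
position: [0.42, -0.25, 0.3506]
eef_rot: [0.0, 0.743, 0.669, -0.0]
contact_force: [0.3, -0.0, -0.2]
gripper_width: 0.0936
grasp_force: 0.0
```

```bash
python3 - <<'E'
from h import *
np.set_printoptions(precision=4,suppress=True)
o=robot.get_obs();print(o['clock'],o['position'],o['q'],o['contact_force'])
p=robot.read_camera('wrist');cv2.imwrite('pics/w2.png',p['image'])
np.savez('w2.npz',w=cloud(p,o),im=p['image'])
T=cam_T(p,o)
for d in robot.boxes_of('stand',p)[:3]: print(d['conf'],T[:3,:3]@d['position']+T[:3,3])
go((.453,.125,.25),-7.4)
E
```

```text
1.9 [ 0.42   -0.25    0.3506] [ 0.7462  0.2622 -0.348   1.7244  0.0965  1.1718  0.2671] [ 0.3497 -0.0336 -0.1655]
0.76 [ 0.5091 -0.6717  0.0147]
0.72 [ 0.5434 -0.2575  0.0093]
t cm [37.87 -0.71  9.99] w deg [-0.04  0.06  1.16]
```

View pics/w2.png

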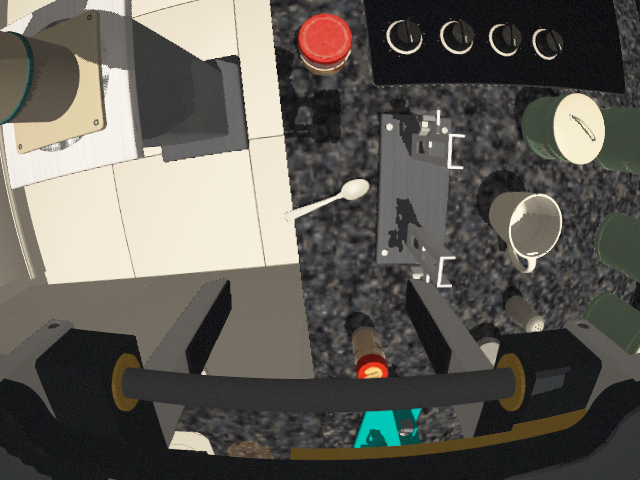

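```bash
python3 - <<'E'
from h import *
np.set_printoptions(precision=4,suppress=True)
d=np.load('w2.npz');w=d['w'];im=d['im']
cv2.imwrite('pics/w2c.png',cv2.resize(im[95:295,365:485],None,fx=3,fy=3,interpolation=cv2.INTER_CUBIC))
s=w[95:295,365:485].reshape(-1,3); s=s[~np.isnan(s[:,0])]
f=s[(s[:,2]>.007)&(s[:,2]<.018)&(abs(s[:,0]-.55)<.1)&(abs(s[:,1]+.26)<.13)]
print('foot',len(f),cv2.minAreaRect(f[:,:2].astype(np.float32)*1000),np.median(f[:,2]))
h=s[s[:,2]>.13]; 
for side in(h[h[:,1]>-.25],h[h[:,1]<-.25]):
    print(len(side),side.min(0),side.max(0),np.histogram(side[:,2],bins=np.arange(.13,.2,.004)))
    t=side[side[:,2]>side[:,2].max()-.015]; print(t[::max(1,len(t)//25)])
E
```

```text
foot 7976 ((548.259033203125, -256.1457214355469), (219.08425903320312, 124.84964752197266), 84.11183166503906) 0.011596633232072218
849 [ 0.4665 -0.2499  0.1301] [ 0.5766 -0.1741  0.3739] (array([ 22,  20,  29,  21,  20,  33,  45,  41, 200,  24,   0,   0,   0,
         0,   0,   0,   0]), array([0.13 , 0.134, 0.138, 0.142, 0.146, 0.15 , 0.154, 0.158, 0.162,
       0.166, 0.17 , 0.174, 0.178, 0.182, 0.186, 0.19 , 0.194, 0.198]))
[[ 0.4739 -0.2455  0.3593]
 [ 0.475  -0.2462  0.3594]
 [ 0.4709 -0.2457  0.3607]
 [ 0.4769 -0.2466  0.3602]
 [ 0.4714 -0.2453  0.3629]
 [ 0.4774 -0.2464  0.3622]
 [ 0.4701 -0.2454  0.3638]
 [ 0.4759 -0.2462  0.3636]
 [ 0.4685 -0.2456  0.3641]
 [ 0.4739 -0.2458  0.3652]
 [ 0.4677 -0.2474  0.3608]
 [ 0.4723 -0.2461  0.3652]
 [ 0.4779 -0.2467  0.3657]
 [ 0.4693 -0.2456  0.3668]
 [ 0.4749 -0.2462  0.3671]
 [ 0.4672 -0.2467  0.365 ]
 [ 0.4719 -0.2456  0.3687]
 [ 0.4773 -0.246   0.3695]
 [ 0.4687 -0.2455  0.3692]
 [ 0.4742 -0.2462  0.3694]
 [ 0.4668 -0.2479  0.3646]
 [ 0.4706 -0.2452  0.3716]
 [ 0.4764 -0.2464  0.3708]
 [ 0.4685 -0.2471  0.3681]
 [ 0.473  -0.2459  
[... 257 characters left out ...]
0.162,
       0.166, 0.17 , 0.174, 0.178, 0.182, 0.186, 0.19 , 0.194, 0.198]))
[[ 0.4666 -0.2508  0.3514]
 [ 0.4667 -0.2514  0.3512]
 [ 0.4666 -0.2503  0.3538]
 [ 0.4667 -0.252   0.3513]
 [ 0.4666 -0.2508  0.354 ]
 [ 0.4667 -0.2501  0.3558]
 [ 0.4664 -0.2521  0.3523]
 [ 0.4664 -0.2511  0.3547]
 [ 0.4666 -0.2504  0.3562]
 [ 0.4662 -0.2522  0.3533]
 [ 0.4665 -0.2519  0.3541]
 [ 0.4665 -0.2508  0.3566]
 [ 0.4664 -0.2533  0.3522]
 [ 0.4663 -0.2519  0.3553]
 [ 0.4667 -0.2517  0.356 ]
 [ 0.4668 -0.2509  0.3578]
 [ 0.4671 -0.2504  0.3589]
 [ 0.4663 -0.2548  0.3501]
 [ 0.4664 -0.2538  0.3523]
 [ 0.4664 -0.2528  0.3548]
 [ 0.4667 -0.2523  0.3558]
 [ 0.4666 -0.251   0.3588]
 [ 0.4667 -0.2502  0.3606]]
```

View pics/w2c.png

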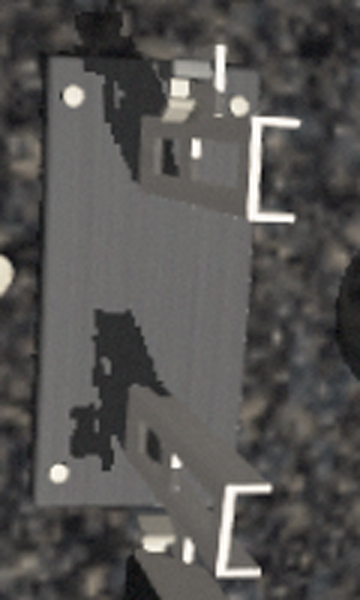

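The crop shows two C-shaped uprights that open to the back. Their tops stand at z≈0.164, so the stand is clamped about 9 mm low. Next I fit the stand frame from the tops.

```bash
python3 - <<'E'
from h import *
from scipy.optimize import minimize
np.set_printoptions(precision=4,suppress=True)
w=np.load('w2.npz')['w']
s=w[95:295,365:485].reshape(-1,3); s=s[~np.isnan(s[:,0])]
t=s[(s[:,2]>.1605)&(s[:,2]<.168)&(s[:,0]>.52)]
print(len(t),np.median(t[:,2]))
L=t[t[:,1]>-.25];Rr=t[t[:,1]<-.25]
for q in(L,Rr): print(len(q),np.median(q[:,2]),cv2.minAreaRect(q[:,:2].astype(np.float32)*1000), q[:,:2].min(0),q[:,:2].max(0))
def loc(p,q): c,s_=np.cos(p[2]),np.sin(p[2]); d=q[:,:2]-p[:2]; return np.stack([d[:,0]*c+d[:,1]*s_,-d[:,0]*s_+d[:,1]*c],1)
def cost(p):
    l=loc(p,t); y=abs(l[:,1])-.065
    # distance to C: plate x0..4,|y|<18 ; flanges x>0, |y| 15..18
    def box(x,y,a,b,c,d): return np.hypot(np.maximum(np.maximum(a-x,x-b),0),np.maximum(np.maximum(c-y,y-d),0))
    x=l[:,0]
    dd=np.minimum(box(x,y,0,.004,-.018,.018),np.minimum(box(x,y,0,.02,.0155,.018),box(x,y,0,.02,-.018,-.0155)))
    return np.minimum(dd,.004).sum()+0.0
best=min((minimize(cost,[a,b,c],method='Nelder-Mead',options=dict(xatol=1e-5,fatol=1e-6,maxiter=2000)) for a in(.55,.555,.56) for b in(-.256,) for c in(-.09,-.12)),key=lambda r:r.fun)
print(best.x,np.degrees(best.x[2]),best.fun/len(t))
l=loc(best.x,t);
for sg in(1,-1):
    q=l[l[:,1]*sg>0]; pl=q[abs(abs(q[:,1])-.065)<.012]
    print('plate x pct',np.percentile(pl[:,0],[2,25,50,75,98]),'y',np.percentile(q[:,1],[1,99]),'x max',q[:,0].max())
E
```

```text
487 0.16490228148745362
240 0.1649535178063171 ((565.6137084960938, -192.89581298828125), (35.35611343383789, 18.64788246154785), 83.96212768554688) [ 0.5554 -0.2107] [ 0.5766 -0.1752]
247 0.1649005090320934 ((551.1632080078125, -322.0063171386719), (37.42612838745117, 18.552444458007812), 85.63197326660156) [ 0.5408 -0.3412] [ 0.5618 -0.3029]
[ 0.5497 -0.2563 -0.1095] -6.2755030599841515 6.260223357536098e-05
plate x pct [-0.0001  0.0005  0.0014  0.0026  0.0042] y [0.0472 0.0822] x max 0.01824345185921112
plate x pct [-0.0002  0.0007  0.0016  0.0028  0.0041] y [-0.0836 -0.0468] x max 0.01846954869257767
```

Call:
{"name": "step_arm", "arguments": {
  "commands": [
    {"wx": 0, "wy": 0, "hand": 1, "tx": 5, "ty": 0, "tz": 1, "wz": 0},
    {"wx": 0, "wy": 0, "hand": 1, "tx": 11, "ty": 0, "tz": 2, "wz": 0},
    {"wx": 0, "wy": 0, "hand": 1, "tx": 17, "ty": 0, "tz": 3, "wz": 1},
    {"wx": 0, "wy": 0, "hand": 1, "tx": 23, "ty": -0.7, "tz": 4, "wz": 1},
    {"wx": 0, "wy": 0, "hand": 1, "tx": 29, "ty": -0.7, "tz": 5, "wz": 1},
    {"wx": 0, "wy": 0, "hand": 1, "tx": 34, "ty": -0.7, "tz": 8, "wz": 1.2},
    {"wx": 0, "wy": 0, "hand": 1, "tx": 36, "ty": -0.7, "tz": 10, "wz": 1.2},
    {"wx": 0, "wy": 0, "hand": 1, "tx": 37, "ty": -0.7, "tz": 10, "wz": 1.2},
    {"wx": 0, "wy": 0, "hand": 1, "tx": 37, "ty": -0.7, "tz": 10, "wz": 1.2},
    {"wx": 0, "wy": 0, "hand": 1, "tx": 37, "ty": -0.7, "tz": 10, "wz": 1.2}
  ]
}}

```text
clock: 3.25
position: [0.4528, 0.1168, 0.2512]
eef_rot: [0.001, 0.751, 0.66, 0.0]
contact_force: [-1.3, -0.3, 0.2]
gripper_width: 0.0936
grasp_force: 0.0
```

```bash
python3 - <<'E'
from h import *
np.set_printoptions(precision=4,suppress=True)
o=robot.get_obs();print(o['clock'],o['position'],o['q'],o['contact_force'])
p=robot.read_camera('wrist');cv2.imwrite('pics/w3.png',p['image'])
w=cloud(p,o);np.savez('w3.npz',w=w,im=p['image'])
T=cam_T(p,o)
for d in robot.boxes_of('rail',p)[:3]: print(d['conf'],T[:3,:3]@d['position']+T[:3,3])
s=w.reshape(-1,3);s=s[np.hypot(s[:,0]-.455,s[:,1]-.125)<.11]
t=s[(s[:,2]>.038)&(s[:,2]<.05)]
print('top',len(t),np.median(t[:,2]),cv2.minAreaRect(t[:,:2].astype(np.float32)*1000))
E
```

```text
3.25 [0.4528 0.1168 0.2512] [ 0.0781  0.344  -0.5216  1.936   0.2152  0.9147 -0.6794] [-1.2977 -0.3304  0.2356]
0.64 [0.4619 0.1261 0.042 ]
top 1781 0.043393303550955664 ((461.61810302734375, 118.60733032226562), (150.40150451660156, 14.924227714538574), 87.93743896484375)
```

View pics/w3.png

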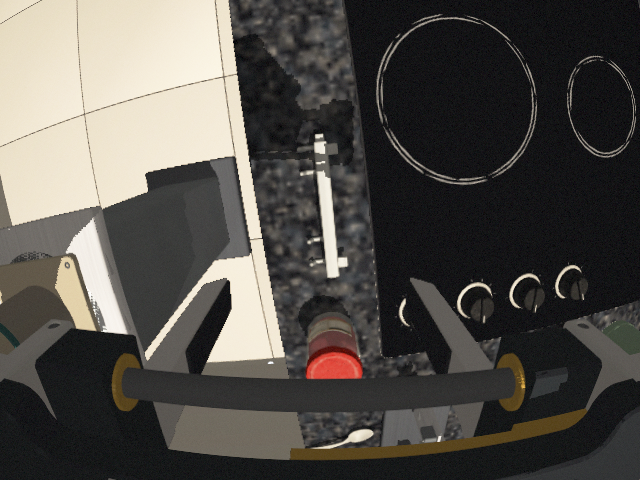

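The rail is at u≈327, v 135–275, with its hooks toward the robot and the jar clear at (333,365). I'll check the height of the hob edge, then grasp.

```bash
python3 - <<'E'
from h import *
w=np.load('w3.npz')['w'].reshape(-1,3)
for a in np.arange(.47,.56,.01):
    m=(abs(w[:,0]-a)<.005)&(abs(w[:,1]-.1186)<.02)
    print(round(a,2),np.round(np.nanpercentile(w[m,2],[5,50,95]),4) if m.any() else None)
go((.4616,.1186,.0125),-2.06)
E
```

```text
0.47 [-1.000e-04  3.809e-01  3.865e-01]
0.48 [-0.0005  0.382   0.3882]
0.49 [-0.0005  0.3825  0.3903]
0.5 [0.2586 0.357  0.3904]
0.51 [0.0045 0.3733 0.3913]
0.52 [0.0052 0.3854 0.3917]
0.53 [0.0047 0.3743 0.3917]
0.54 [0.004  0.0053 0.3912]
0.55 [0.0038 0.0052 0.0066]
0.56 [0.004  0.0053 0.0067]
t cm [ 0.27  0.85 23.86] w deg [ 0.08  0.02 -5.32]
```

Call:
{"name": "step_arm", "arguments": {
  "commands": [
    {"wx": 0, "wy": 0, "hand": 0.6, "tx": 0.1, "ty": 0.4, "tz": 3, "wz": -2.5},
    {"wx": 0, "wy": 0, "hand": 0.6, "tx": 0.27, "ty": 0.85, "tz": 8, "wz": -5.3},
    {"wx": 0, "wy": 0, "hand": 0.6, "tx": 0.27, "ty": 0.85, "tz": 13, "wz": -5.3},
    {"wx": 0, "wy": 0, "hand": 0.6, "tx": 0.27, "ty": 0.85, "tz": 17, "wz": -5.3},
    {"wx": 0, "wy": 0, "hand": 0.6, "tx": 0.27, "ty": 0.85, "tz": 20, "wz": -5.3},
    {"wx": 0, "wy": 0, "hand": 0.6, "tx": 0.27, "ty": 0.85, "tz": 22, "wz": -5.3},
    {"wx": 0, "wy": 0, "hand": 0.6, "tx": 0.27, "ty": 0.85, "tz": 23.5, "wz": -5.3},
    {"wx": 0, "wy": 0, "hand": 0.6, "tx": 0.27, "ty": 0.85, "tz": 23.9, "wz": -5.3},
    {"wx": 0, "wy": 0, "hand": 0.6, "tx": 0.27, "ty": 0.85, "tz": 23.9, "wz": -5.3},
    {"wx": 0, "wy": 0, "hand": 0.6, "tx": 0.27, "ty": 0.85, "tz": 23.9, "wz": -5.3}
  ]
}}

```text
clock: 4.6
position: [0.4614, 0.12, 0.0122]
eef_rot: [0.0, 0.719, 0.695, 0.001]
contact_force: [-0.1, -0.5, -0.1]
gripper_width: 0.0565
grasp_force: 0.0
```

Call:
{"name": "step_arm", "arguments": {
  "commands": [
    {"wx": 0, "wy": 0, "hand": 0, "tx": 0, "ty": 0, "tz": 0, "wz": 0},
    {"wx": 0, "wy": 0, "hand": 0, "tx": 0, "ty": 0, "tz": 0, "wz": 0},
    {"wx": 0, "wy": 0, "hand": 0, "tx": 0, "ty": 0, "tz": 0, "wz": 0},
    {"wx": 0, "wy": 0, "hand": 0, "tx": 0, "ty": 0, "tz": 0, "wz": 0},
    {"wx": 0, "wy": 0, "hand": 0, "tx": 0, "ty": 0, "tz": 0, "wz": 0},
    {"wx": 0, "wy": 0, "hand": 0, "tx": 0, "ty": 0, "tz": 0, "wz": 0},
    {"wx": 0, "wy": 0, "hand": 0, "tx": 0, "ty": 0, "tz": 0, "wz": 0},
    {"wx": 0, "wy": 0, "hand": 0, "tx": 0, "ty": 0, "tz": 0, "wz": 0},
    {"wx": 0, "wy": 0, "hand": 0, "tx": 0, "ty": 0, "tz": 0, "wz": 0},
    {"wx": 0, "wy": 0, "hand": 0, "tx": 0, "ty": 0, "tz": 0, "wz": 0}
  ],
  "newtons": 40
}}

```text
clock: 5.85
position: [0.461, 0.1202, 0.0115]
eef_rot: [0.0, 0.719, 0.695, 0.0]
contact_force: [0.6, -0.4, -0.0]
gripper_width: 0.0138
grasp_force: 40.0
```

```bash
python3 - <<'E'
from h import *
o=robot.get_obs();print(o['clock'],o['position'],o['eef_rot'],o['contact_force'],o['gripper_width'],o['grasp_force'],o['q'])
E
```

```text
5.85 [0.46098055 0.12016682 0.01153805] [6.12929948e-05 7.18958223e-01 6.95053253e-01 2.14368817e-04] [ 0.62010907 -0.38711315 -0.0094654 ] 0.01375331408726103 39.99966859817505 [-0.13659977  0.73543245 -0.26183805  2.13430046  0.55448553  0.3360079
 -0.89556592]
```

```bash
python3 - <<'E'
from h import *
go((.4853,-.2477,.2115),-6.3)
E
```

```text
t cm [-36.68   3.68 -20.  ] w deg [ 0.02 -0.01  4.36]
```

Call:
{"name": "step_arm", "arguments": {
  "commands": [
    {"wx": 0, "wy": 0, "hand": 0, "tx": 0, "ty": 0, "tz": -2, "wz": 0},
    {"wx": 0, "wy": 0, "hand": 0, "tx": 0, "ty": 0, "tz": -6, "wz": 0},
    {"wx": 0, "wy": 0, "hand": 0, "tx": 0, "ty": 0, "tz": -11, "wz": 0},
    {"wx": 0, "wy": 0, "hand": 0, "tx": 0, "ty": 0, "tz": -16, "wz": 0},
    {"wx": 0, "wy": 0, "hand": 0, "tx": -3, "ty": 0, "tz": -19, "wz": 0},
    {"wx": 0, "wy": 0, "hand": 0, "tx": -8, "ty": 0, "tz": -20, "wz": 1},
    {"wx": 0, "wy": 0, "hand": 0, "tx": -13, "ty": 0, "tz": -20, "wz": 1},
    {"wx": 0, "wy": 0, "hand": 0, "tx": -18, "ty": 0, "tz": -20, "wz": 2},
    {"wx": 0, "wy": 0, "hand": 0, "tx": -23, "ty": 1, "tz": -20, "wz": 3},
    {"wx": 0, "wy": 0, "hand": 0, "tx": -27, "ty": 1, "tz": -20, "wz": 4}
  ]
}}

```text
clock: 7.1
position: [0.4607, -0.1521, 0.2109]
eef_rot: [-0.001, 0.743, 0.669, -0.001]
contact_force: [0.6, 0.4, -2.0]
gripper_width: 0.0138
grasp_force: 40.0
```

```bash
python3 - <<'E'
from h import *
go((.4853,-.2477,.1275),-6.3)
o=robot.get_obs();print(o['position'],o['contact_force'],o['grasp_force'])
E
```

```text
t cm [-9.25  3.47  8.34] w deg [-0.09 -0.    0.25]
[ 0.46071076 -0.15213083  0.21092442] [ 0.55575291  0.42685885 -1.99944667] 39.999945759773254
```

Call:
{"name": "step_arm", "arguments": {
  "commands": [
    {"wx": 0, "wy": 0, "hand": 0, "tx": -3, "ty": 1, "tz": 1, "wz": 0.2},
    {"wx": 0, "wy": 0, "hand": 0, "tx": -6, "ty": 2, "tz": 3, "wz": 0.2},
    {"wx": 0, "wy": 0, "hand": 0, "tx": -8, "ty": 3, "tz": 5, "wz": 0.2},
    {"wx": 0, "wy": 0, "hand": 0, "tx": -9, "ty": 3.4, "tz": 6.5, "wz": 0.2},
    {"wx": 0, "wy": 0, "hand": 0, "tx": -9.25, "ty": 3.45, "tz": 7.5, "wz": 0.2},
    {"wx": 0, "wy": 0, "hand": 0, "tx": -9.25, "ty": 3.45, "tz": 8.3, "wz": 0.2},
    {"wx": 0, "wy": 0, "hand": 0, "tx": -9.25, "ty": 3.45, "tz": 8.3, "wz": 0.2},
    {"wx": 0, "wy": 0, "hand": 0, "tx": -9.25, "ty": 3.45, "tz": 8.3, "wz": 0.2},
    {"wx": 0, "wy": 0, "hand": 0, "tx": -9.25, "ty": 3.45, "tz": 8.3, "wz": 0.2},
    {"wx": 0, "wy": 0, "hand": 0, "tx": -9.25, "ty": 3.45, "tz": 8.3, "wz": 0.2}
  ]
}}

```text
clock: 8.35
position: [0.4866, -0.2457, 0.1289]
eef_rot: [0.0, 0.744, 0.668, 0.0]
contact_force: [0.6, -0.3, -1.5]
gripper_width: 0.0138
grasp_force: 40.0
```

```bash
python3 - <<'E'
from h import *
np.set_printoptions(precision=4,suppress=True)
o=robot.get_obs();print(o['clock'],o['position'],rot(o).as_matrix(),o['contact_force'])
p=robot.read_camera('wrist');cv2.imwrite('pics/w4.png',p['image'])
w=cloud(p,o);np.savez('w4.npz',w=w,im=p['image'],o=o['position'],r=rot(o).as_matrix())
s=w.reshape(-1,3);s=s[~np.isnan(s[:,0])]
s=s[(abs(s[:,1]+.255)<.12)]
th=np.radians(-6.28);c,sn=np.cos(th),np.sin(th)
d=s[:,:2]-[.5497,-.2563]; l=np.c_[d[:,0]*c+d[:,1]*sn,-d[:,0]*sn+d[:,1]*c,s[:,2]]
r=l[(l[:,0]>-.09)&(l[:,0]<-.045)&(l[:,2]>.145)&(l[:,2]<.172)]
print('rail top',len(r),r.min(0),r.max(0),np.median(r,0),cv2.minAreaRect(r[:,:2].astype(np.float32)*1000))
t=l[(l[:,0]>-.02)&(l[:,0]<.03)&(l[:,2]>.158)&(l[:,2]<.17)]
for sg in(1,-1):
    q=t[t[:,1]*sg>0]
    if len(q): print('upright',len(q),q.min(0),q.max(0),np.median(q[:,2]))
E
```

```text
8.35 [ 0.4866 -0.2457  0.1289] [[ 0.1069  0.9943  0.0006]
 [ 0.9943 -0.1069 -0.0003]
 [-0.0003  0.0006 -1.    ]] [ 0.6468 -0.3367 -1.5278]
rail top 9490 [-0.084  -0.0725  0.145 ] [-0.0455  0.0771  0.172 ] [-0.0648  0.0178  0.1607] ((-63.314857482910156, 2.8181838989257812), (38.10847473144531, 148.592041015625), 8.84083080291748)
upright 1690 [-0.0006  0.0471  0.158 ] [0.0186 0.083  0.1679] 0.1646539588180322
upright 169 [ 0.0082 -0.0831  0.1581] [ 0.0187 -0.0462  0.1667] 0.1645005726172429
```

View pics/w4.png

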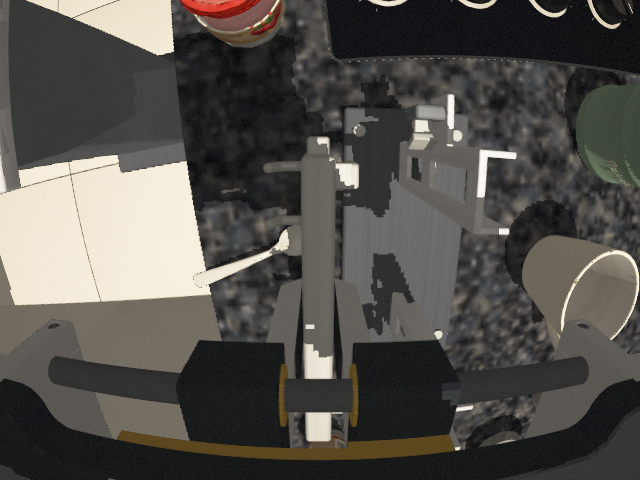

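The left end of the rail is at (318,145) and its left tab at (348,175). The left upright's slot is at (410,165). Next I measure the rail against the upright more closely.

```bash
python3 - <<'E'
from h import *
np.set_printoptions(precision=4,suppress=True)
d=np.load('w4.npz');s=d['w'].reshape(-1,3);s=s[~np.isnan(s[:,0])]
th=np.radians(-6.28);c,sn=np.cos(th),np.sin(th)
e=s[:,:2]-[.5497,-.2563]; l=np.c_[e[:,0]*c+e[:,1]*sn,-e[:,0]*sn+e[:,1]*c,s[:,2]]
r=l[(l[:,0]>-.09)&(l[:,0]<-.03)&(l[:,1]>.02)&(l[:,1]<.1)&(l[:,2]>.1)]
t=r[r[:,2]>.155]
for a in np.arange(.022,.084,.006):
    q=t[abs(t[:,1]-a)<.003]
    if len(q): print(round(a,3),len(q),np.percentile(q[:,0],[3,97]),np.median(q[:,2]))
print('ymax top',np.percentile(t[:,1],[99,99.8,100]))
b=r[(r[:,0]>-.0555)&(r[:,1]>.055)&(r[:,2]<.15)]
if len(b): print('tab',len(b),b.min(0),b.max(0),np.percentile(b,[5,50,95],axis=0))
# upright face: slot extents from front-face points
u=l[(abs(l[:,0])<.0025)&(l[:,1]>.045)&(l[:,1]<.085)&(l[:,2]>.03)]
H=np.histogram2d(u[:,2],u[:,1],bins=[np.arange(.04,.172,.004),np.arange(.046,.086,.004)])[0].astype(int)
for k,row in zip(np.arange(.04,.168,.004),H): print(round(k,3),row)
E
```

```text
0.022 5784 [-0.0883 -0.0369] 0.2515034621532623
0.028 12989 [-0.0883 -0.0317] 0.25941016486154844
0.034 9311 [-0.0886 -0.0363] 0.24669610449800888
0.04 5187 [-0.0884 -0.0366] 0.24083720641477774
0.046 477 [-0.0715 -0.0587] 0.160709492766697
0.052 500 [-0.0714 -0.0587] 0.16068201397790324
0.058 491 [-0.0714 -0.0585] 0.160686731525834
0.064 518 [-0.0714 -0.0585] 0.16069501816022452
0.07 521 [-0.0713 -0.0586] 0.16079332755055142
0.076 365 [-0.0713 -0.0587] 0.16044921928265712
ymax top [0.073  0.0763 0.077 ]
tab 550 [-0.0555  0.061   0.1188] [-0.0464  0.0734  0.1426] [[-0.0551  0.0617  0.1382]
 [-0.051   0.0676  0.1408]
 [-0.0472  0.0731  0.1419]]
0.04 [5 6 6 0 0 0 1 9 0]
0.044 [5 7 9 0 0 0 2 8 0]
0.048 [ 6  9 10  0  0  0  3  8  1]
0.052 [5 6 5 0 0 0 2 7 0]
0.056 [ 8  8 11  0  0  0  4  9  0]
0.06 [ 4 10  3  0  0  0  2  9  0]
0.064 [ 6  8 10  0  0  0  3  9  1]
0.068 [ 6 10  8  0  0  0  2  9  2]
0.072 [ 6 11  7  0  0  0  5 12  1]
0.076 [ 7 10  8  6  7  4  7 10  2]
0.08 [10  9 10  9 10 12 10 12  2]
0.084 [ 9 13 11 15 11 12 11 11  4]
0.088 [ 8  9 15 11 12 12 12 12  3]
0.092 [11 13 15 29 30 34 30 12  3]
0.096 [ 9 14 16  2  2  4  4 14  7]
0.1 [ 9 12 16  0  0  0  5 17 14]
0.104 [ 9 18 13  0  0  0  5 15 17]
0.108 [12 12 16  0  0  0  5 14 17]
0.112 [14 18 13  0  0  0  5 19 20]
0.116 [12 16 18  0  0  0  5 16 19]
0.12 [15 19 17  0  0  0  4 19 19]
0.124 [18 22 19  0  0  0  6 18 22]
0.128 [ 9 21 20  0  0  0  6 21 21]
0.132 [20 20 19  0  0  0  5 26 22]
0.136 [16 27 26  0  0  0  9 25 27]
0.14 [16 23 25  0  0  0  7 24 25]
0.144 [21 31 24  0  0  0  8 28 30]
0.148 [18 27 21  0  0  0  9 25 31]
0.152 [28 28 24 23 20 32 27 36 29]
0.156 [17 29 37 36 31 32 31 34 38]
0.16 [30 37 40 33 38 38 41 39 35]
0.164 [32 55 49 61 52 55 52 57 59]
```

Call:
{"name": "step_arm", "arguments": {
  "commands": [
    {"wx": 0, "wy": 0, "hand": 0, "tx": -0.22, "ty": 0.5, "tz": 0.1, "wz": 0.1},
    {"wx": 0, "wy": 0, "hand": 0, "tx": -0.22, "ty": 1.5, "tz": 0.1, "wz": 0.1},
    {"wx": 0, "wy": 0, "hand": 0, "tx": -0.22, "ty": 2.5, "tz": 0.1, "wz": 0.1},
    {"wx": 0, "wy": 0, "hand": 0, "tx": -0.22, "ty": 3.3, "tz": 0.1, "wz": 0.1},
    {"wx": 0, "wy": 0, "hand": 0, "tx": -0.22, "ty": 3.8, "tz": 0.1, "wz": 0.1},
    {"wx": 0, "wy": 0, "hand": 0, "tx": -0.22, "ty": 4.0, "tz": 0.1, "wz": 0.1},
    {"wx": 0, "wy": 0, "hand": 0, "tx": -0.22, "ty": 4.0, "tz": 0.1, "wz": 0.1},
    {"wx": 0, "wy": 0, "hand": 0, "tx": -0.22, "ty": 4.0, "tz": 0.1, "wz": 0.1},
    {"wx": 0, "wy": 0, "hand": 0, "tx": -0.22, "ty": 4.0, "tz": 0.1, "wz": 0.1},
    {"wx": 0, "wy": 0, "hand": 0, "tx": -0.22, "ty": 4.0, "tz": 0.1, "wz": 0.1}
  ]
}}

```text
clock: 9.65
position: [0.5258, -0.2522, 0.1275]
eef_rot: [0.0, 0.745, 0.668, -0.0]
contact_force: [0.0, 0.2, -1.4]
gripper_width: 0.0137
grasp_force: 40.0
```

```bash
cat >> h.py <<'E'
def rl(o=None):
    "rail origin in stand frame (mm), from TCP"
    o=o or robot.get_obs(); r=rot(o).as_matrix(); p=o['position']-.00155*r[:,0]-np.array([0,0,.0115])
    a=np.radians(-6.28);d=p[:2]-np.array([.5497,-.2563])
    yaz=np.degrees(np.arctan2(r[1,1],r[0,1]))
    print('rail x y z',np.round([1e3*(d[0]*np.cos(a)+d[1]*np.sin(a)),1e3*(-d[0]*np.sin(a)+d[1]*np.cos(a)),1e3*p[2]],2),'yaw err',round(yaz+6.28,2),'tilt',np.round(r[2,:2],4),'F',np.round(o['contact_force'],1),'t',o['clock'])
E
python3 -c "
from h import *
rl()"
```

```text
rail x y z [-2.4160e+01 -7.0000e-02  1.1605e+02] yaw err 0.04 tilt [-0.  0.] F [ 0.   0.2 -1.4] t 9.65
```

Call:
{"name": "step_arm", "arguments": {
  "commands": [
    {"wx": 0, "wy": 0, "hand": 0, "tx": 0, "ty": 0.3, "tz": 0, "wz": 0},
    {"wx": 0, "wy": 0, "hand": 0, "tx": 0, "ty": 0.6, "tz": 0, "wz": 0},
    {"wx": 0, "wy": 0, "hand": 0, "tx": 0, "ty": 0.9, "tz": 0, "wz": 0},
    {"wx": 0, "wy": 0, "hand": 0, "tx": 0, "ty": 1.1, "tz": 0, "wz": 0},
    {"wx": 0, "wy": 0, "hand": 0, "tx": 0, "ty": 1.3, "tz": 0, "wz": 0},
    {"wx": 0, "wy": 0, "hand": 0, "tx": 0, "ty": 1.45, "tz": 0, "wz": 0},
    {"wx": 0, "wy": 0, "hand": 0, "tx": 0, "ty": 1.55, "tz": 0, "wz": 0},
    {"wx": 0, "wy": 0, "hand": 0, "tx": 0, "ty": 1.58, "tz": 0, "wz": 0},
    {"wx": 0, "wy": 0, "hand": 0, "tx": 0, "ty": 1.58, "tz": 0, "wz": 0},
    {"wx": 0, "wy": 0, "hand": 0, "tx": 0, "ty": 1.58, "tz": 0, "wz": 0}
  ]
}}

```text
clock: 10.9
position: [0.5416, -0.2539, 0.1275]
eef_rot: [0.0, 0.745, 0.668, -0.0]
contact_force: [-0.2, 0.1, -2.4]
gripper_width: 0.0137
grasp_force: 40.0
```

```bash
python3 - <<'E'
from h import *
rl()
o=robot.get_obs()
p=robot.read_camera('wrist');cv2.imwrite('pics/w5.png',p['image'][60:460,200:560])
s=cloud(p,o).reshape(-1,3);s=s[~np.isnan(s[:,0])]
th=np.radians(-6.28);c,sn=np.cos(th),np.sin(th)
e=s[:,:2]-[.5497,-.2563]; l=np.c_[e[:,0]*c+e[:,1]*sn,-e[:,0]*sn+e[:,1]*c,s[:,2]]
t=l[(l[:,0]>-.03)&(l[:,0]<.03)&(l[:,1]>.05)&(l[:,1]<.09)&(l[:,2]>.155)&(l[:,2]<.17)]
print(np.round(np.percentile(t[t[:,0]<-.0015],[1,50,99],axis=0),4)); q=t[(abs(t[:,1]-.065)<.01)]; print(np.histogram(q[:,0],bins=np.arange(-.02,.01,.001)))
E
```

```text
rail x y z [-8.3400e+00 -5.0000e-02  1.1601e+02] yaw err 0.04 tilt [-0. -0.] F [-0.2  0.1 -2.4] t 10.9
[[-0.0161  0.0504  0.1573]
 [-0.0092  0.0628  0.1594]
 [-0.0024  0.0748  0.1609]]
(array([  0,   0,   0,  30, 114, 109, 139, 125, 126, 150, 100, 147,  99,
       147, 104, 147, 101,  86,   0,   0, 172, 140, 135, 128,  35,   0,
         0,   0,   0]), array([-2.00000000e-02, -1.90000000e-02, -1.80000000e-02, -1.70000000e-02,
       -1.60000000e-02, -1.50000000e-02, -1.40000000e-02, -1.30000000e-02,
       -1.20000000e-02, -1.10000000e-02, -1.00000000e-02, -9.00000000e-03,
       -8.00000000e-03, -7.00000000e-03, -6.00000000e-03, -5.00000000e-03,
       -4.00000000e-03, -3.00000000e-03, -2.00000000e-03, -1.00000000e-03,
        1.73472348e-17,  1.00000000e-03,  2.00000000e-03,  3.00000000e-03,
        4.00000000e-03,  5.00000000e-03,  6.00000000e-03,  7.00000000e-03,
        8.00000000e-03,  9.00000000e-03]))
```

View pics/w5.png

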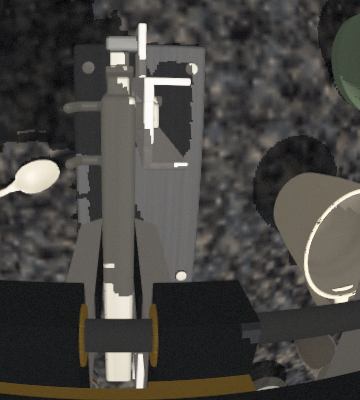

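Call:
{"name": "step_arm", "arguments": {
  "commands": [
    {"wx": 0, "wy": 0, "hand": 0, "tx": 0, "ty": 0.05, "tz": 0.05, "wz": 0},
    {"wx": 0, "wy": 0, "hand": 0, "tx": 0, "ty": 0.05, "tz": 0.15, "wz": 0},
    {"wx": 0, "wy": 0, "hand": 0, "tx": 0, "ty": 0.05, "tz": 0.25, "wz": 0},
    {"wx": 0, "wy": 0, "hand": 0, "tx": 0, "ty": 0.05, "tz": 0.35, "wz": 0},
    {"wx": 0, "wy": 0, "hand": 0, "tx": 0, "ty": 0.05, "tz": 0.45, "wz": 0},
    {"wx": 0, "wy": 0, "hand": 0, "tx": 0, "ty": 0.05, "tz": 0.55, "wz": 0},
    {"wx": 0, "wy": 0, "hand": 0, "tx": 0, "ty": 0.05, "tz": 0.65, "wz": 0},
    {"wx": 0, "wy": 0, "hand": 0, "tx": 0, "ty": 0.05, "tz": 0.75, "wz": 0},
    {"wx": 0, "wy": 0, "hand": 0, "tx": 0, "ty": 0.05, "tz": 0.85, "wz": 0},
    {"wx": 0, "wy": 0, "hand": 0, "tx": 0, "ty": 0.05, "tz": 0.9, "wz": 0}
  ]
}}

```text
clock: 12.2
position: [0.5421, -0.2539, 0.1184]
eef_rot: [-0.0, 0.745, 0.668, -0.0]
contact_force: [-0.7, 0.0, -1.3]
gripper_width: 0.0138
grasp_force: 40.0
```

Call:
{"name": "step_arm", "arguments": {
  "commands": [
    {"wx": 0, "wy": 0, "hand": 0, "tx": 0, "ty": 0, "tz": 0.06, "wz": 0},
    {"wx": 0, "wy": 0, "hand": 0, "tx": 0, "ty": 0, "tz": 0.12, "wz": 0},
    {"wx": 0, "wy": 0, "hand": 0, "tx": 0, "ty": 0, "tz": 0.18, "wz": 0},
    {"wx": 0, "wy": 0, "hand": 0, "tx": 0, "ty": 0, "tz": 0.24, "wz": 0},
    {"wx": 0, "wy": 0, "hand": 0, "tx": 0, "ty": 0, "tz": 0.3, "wz": 0},
    {"wx": 0, "wy": 0, "hand": 0, "tx": 0, "ty": 0, "tz": 0.36, "wz": 0},
    {"wx": 0, "wy": 0, "hand": 0, "tx": 0, "ty": 0, "tz": 0.42, "wz": 0},
    {"wx": 0, "wy": 0, "hand": 0, "tx": 0, "ty": 0, "tz": 0.48, "wz": 0},
    {"wx": 0, "wy": 0, "hand": 0, "tx": 0, "ty": 0, "tz": 0.54, "wz": 0},
    {"wx": 0, "wy": 0, "hand": 0, "tx": 0, "ty": 0, "tz": 0.6, "wz": 0}
  ]
}}

```text
clock: 13.45
position: [0.5424, -0.2542, 0.1132]
eef_rot: [0.001, 0.745, 0.668, 0.0]
contact_force: [-1.4, -1.4, 7.2]
gripper_width: 0.0136
grasp_force: 40.0
```

```bash
python3 -c "
from h import *
rl()"
```

```text
rail x y z [ -7.46  -0.29 101.68] yaw err 0.04 tilt [-0.0006  0.0008] F [-1.4 -1.4  7.2] t 13.45
```

Call:
{"name": "step_arm", "arguments": {
  "commands": [
    {"wx": 0, "wy": 0, "hand": 0, "tx": 0, "ty": 0, "tz": 0.05, "wz": 0},
    {"wx": 0, "wy": 0, "hand": 0, "tx": 0, "ty": 0, "tz": 0.1, "wz": 0},
    {"wx": 0, "wy": 0, "hand": 0, "tx": 0, "ty": 0, "tz": 0.15, "wz": 0},
    {"wx": 0, "wy": 0, "hand": 0, "tx": 0, "ty": 0, "tz": 0.2, "wz": 0},
    {"wx": 0, "wy": 0, "hand": 0, "tx": 0, "ty": 0, "tz": 0.25, "wz": 0},
    {"wx": 0, "wy": 0, "hand": 0, "tx": 0, "ty": 0, "tz": 0.3, "wz": 0},
    {"wx": 0, "wy": 0, "hand": 0, "tx": 0, "ty": 0, "tz": 0.35, "wz": 0},
    {"wx": 0, "wy": 0, "hand": 0, "tx": 0, "ty": 0, "tz": 0.4, "wz": 0},
    {"wx": 0, "wy": 0, "hand": 0, "tx": 0, "ty": 0, "tz": 0.4, "wz": 0},
    {"wx": 0, "wy": 0, "hand": 0, "tx": 0, "ty": 0, "tz": 0.4, "wz": 0}
  ]
}}

```text
clock: 14.7
position: [0.5433, -0.254, 0.1097]
eef_rot: [0.001, 0.744, 0.668, 0.001]
contact_force: [-0.6, -0.4, 5.7]
gripper_width: 0.0133
grasp_force: 40.0
```

```bash
python3 -c "
from h import *
rl()"
```

```text
rail x y z [-6.600e+00  3.000e-02  9.821e+01] yaw err 0.05 tilt [-0.0005  0.0025] F [-0.6 -0.4  5.7] t 14.7
```

Call:
{"name": "step_arm", "arguments": {
  "commands": [
    {"wx": 0, "wy": 0, "hand": 0, "tx": 0, "ty": -0.05, "tz": 0.05, "wz": 0},
    {"wx": 0, "wy": 0, "hand": 0, "tx": 0, "ty": -0.06, "tz": 0.1, "wz": 0},
    {"wx": 0, "wy": 0, "hand": 0, "tx": 0, "ty": -0.06, "tz": 0.15, "wz": 0},
    {"wx": 0, "wy": 0, "hand": 0, "tx": 0, "ty": -0.06, "tz": 0.2, "wz": 0},
    {"wx": 0, "wy": 0, "hand": 0, "tx": 0, "ty": -0.06, "tz": 0.25, "wz": 0},
    {"wx": 0, "wy": 0, "hand": 0, "tx": 0, "ty": -0.06, "tz": 0.3, "wz": 0},
    {"wx": 0, "wy": 0, "hand": 0, "tx": 0, "ty": -0.06, "tz": 0.35, "wz": 0},
    {"wx": 0, "wy": 0, "hand": 0, "tx": 0, "ty": -0.06, "tz": 0.4, "wz": 0},
    {"wx": 0, "wy": 0, "hand": 0, "tx": 0, "ty": -0.06, "tz": 0.4, "wz": 0},
    {"wx": 0, "wy": 0, "hand": 0, "tx": 0, "ty": -0.06, "tz": 0.4, "wz": 0}
  ]
}}

```text
clock: 15.95
position: [0.5422, -0.2538, 0.1045]
eef_rot: [0.0, 0.744, 0.668, 0.0]
contact_force: [3.0, 0.3, 0.9]
gripper_width: 0.0137
grasp_force: 40.0
```

```bash
python3 -c "
from h import *
rl();print(robot.get_obs()['ft_torque'],robot.get_obs()['gripper_width'])"
```

```text
rail x y z [-7.730e+00  7.000e-02  9.304e+01] yaw err 0.05 tilt [0.0001 0.0013] F [3.  0.3 0.9] t 15.95
[-0.12986821 -0.86097744  0.00392918] 0.013660422938802933
```

Call:
{"name": "step_arm", "arguments": {
  "commands": [
    {"wx": 0, "wy": 0, "hand": 0, "tx": 0, "ty": 0.05, "tz": 0.07, "wz": 0},
    {"wx": 0, "wy": 0, "hand": 0, "tx": 0, "ty": 0.05, "tz": 0.14, "wz": 0},
    {"wx": 0, "wy": 0, "hand": 0, "tx": 0, "ty": 0.05, "tz": 0.21, "wz": 0},
    {"wx": 0, "wy": 0, "hand": 0, "tx": 0, "ty": 0.05, "tz": 0.28, "wz": 0},
    {"wx": 0, "wy": 0, "hand": 0, "tx": 0, "ty": 0.05, "tz": 0.35, "wz": 0},
    {"wx": 0, "wy": 0, "hand": 0, "tx": 0, "ty": 0.05, "tz": 0.42, "wz": 0},
    {"wx": 0, "wy": 0, "hand": 0, "tx": 0, "ty": 0.05, "tz": 0.49, "wz": 0},
    {"wx": 0, "wy": 0, "hand": 0, "tx": 0, "ty": 0.05, "tz": 0.56, "wz": 0},
    {"wx": 0, "wy": 0, "hand": 0, "tx": 0, "ty": 0.05, "tz": 0.63, "wz": 0},
    {"wx": 0, "wy": 0, "hand": 0, "tx": 0, "ty": 0.05, "tz": 0.7, "wz": 0}
  ]
}}

```text
clock: 17.2
position: [0.5418, -0.2539, 0.0974]
eef_rot: [-0.0, 0.745, 0.668, -0.0]
contact_force: [-0.1, 0.6, 3.2]
gripper_width: 0.0135
grasp_force: 40.0
```

```bash
python3 -c "
from h import *
rl();print(robot.get_obs()['ft_torque'],robot.get_obs()['gripper_width'])"
```

```text
rail x y z [-8.140e+00 -2.000e-02  8.585e+01] yaw err 0.04 tilt [ 0.     -0.0005] F [-0.1  0.6  3.2] t 17.2
[-0.04431028 -0.00014408  0.00784683] 0.01346960493974197
```

Call:
{"name": "step_arm", "arguments": {
  "commands": [
    {"wx": 0, "wy": 0, "hand": 0, "tx": 0, "ty": 0, "tz": 0.06, "wz": 0},
    {"wx": 0, "wy": 0, "hand": 0, "tx": 0, "ty": 0, "tz": 0.12, "wz": 0},
    {"wx": 0, "wy": 0, "hand": 0, "tx": 0, "ty": 0, "tz": 0.18, "wz": 0},
    {"wx": 0, "wy": 0, "hand": 0, "tx": 0, "ty": 0, "tz": 0.24, "wz": 0},
    {"wx": 0, "wy": 0, "hand": 0, "tx": 0, "ty": 0, "tz": 0.3, "wz": 0},
    {"wx": 0, "wy": 0, "hand": 0, "tx": 0, "ty": 0, "tz": 0.36, "wz": 0},
    {"wx": 0, "wy": 0, "hand": 0, "tx": 0, "ty": 0, "tz": 0.42, "wz": 0},
    {"wx": 0, "wy": 0, "hand": 0, "tx": 0, "ty": 0, "tz": 0.48, "wz": 0},
    {"wx": 0, "wy": 0, "hand": 0, "tx": 0, "ty": 0, "tz": 0.54, "wz": 0},
    {"wx": 0, "wy": 0, "hand": 0, "tx": 0, "ty": 0, "tz": 0.6, "wz": 0}
  ]
}}

```text
clock: 18.45
position: [0.5418, -0.253, 0.0906]
eef_rot: [-0.001, 0.744, 0.668, 0.0]
contact_force: [1.4, 0.4, -3.4]
gripper_width: 0.0138
grasp_force: 40.0
```

```bash
python3 -c "
from h import *
rl();print(robot.get_obs()['ft_torque'],robot.get_obs()['gripper_width'])"
```

```text
rail x y z [-8.25  0.82 79.07] yaw err 0.06 tilt [ 0.0014 -0.0008] F [ 1.4  0.4 -3.4] t 18.45
[ 0.35090884 -0.3618476  -0.05663771] 0.013812637627283306
```

Call:
{"name": "step_arm", "arguments": {
  "commands": [
    {"wx": 0, "wy": 0, "hand": 0, "tx": 0, "ty": 0, "tz": 0.02, "wz": 0},
    {"wx": 0, "wy": 0, "hand": 0, "tx": 0, "ty": 0, "tz": 0.04, "wz": 0},
    {"wx": 0, "wy": 0, "hand": 0, "tx": 0, "ty": 0, "tz": 0.06, "wz": 0},
    {"wx": 0, "wy": 0, "hand": 0, "tx": 0, "ty": 0, "tz": 0.08, "wz": 0},
    {"wx": 0, "wy": 0, "hand": 0, "tx": 0, "ty": 0, "tz": 0.1, "wz": 0},
    {"wx": 0, "wy": 0, "hand": 0, "tx": 0, "ty": 0, "tz": 0.1, "wz": 0},
    {"wx": 0, "wy": 0, "hand": 0, "tx": 0, "ty": 0, "tz": 0.1, "wz": 0},
    {"wx": 0, "wy": 0, "hand": 0, "tx": 0, "ty": 0, "tz": 0.1, "wz": 0},
    {"wx": 0, "wy": 0, "hand": 0, "tx": 0, "ty": 0, "tz": 0.1, "wz": 0},
    {"wx": 0, "wy": 0, "hand": 0, "tx": 0, "ty": 0, "tz": 0.1, "wz": 0}
  ]
}}

```text
clock: 19.7
position: [0.5419, -0.2539, 0.0904]
eef_rot: [-0.0, 0.745, 0.668, -0.0]
contact_force: [-0.4, 2.9, -4.4]
gripper_width: 0.0138
grasp_force: 40.0
```

```bash
python3 -c "
from h import *
rl();print(robot.get_obs()['ft_torque'],robot.get_obs()['gripper_width'])"
```

```text
rail x y z [-8.05e+00  1.00e-02  7.89e+01] yaw err 0.04 tilt [ 0.0001 -0.0003] F [-0.4  2.9 -4.4] t 19.7
[ 1.03148719 -0.08414421 -0.03101072] 0.01380292570153445
```

Call:
{"name": "step_arm", "arguments": {
  "commands": [
    {"wx": 0, "wy": 0, "hand": 0, "tx": 0, "ty": 0, "tz": 0.02, "wz": 0},
    {"wx": 0, "wy": 0, "hand": 0, "tx": 0, "ty": 0, "tz": 0.04, "wz": 0},
    {"wx": 0, "wy": 0, "hand": 0, "tx": 0, "ty": 0, "tz": 0.06, "wz": 0},
    {"wx": 0, "wy": 0, "hand": 0, "tx": 0, "ty": 0, "tz": 0.08, "wz": 0},
    {"wx": 0, "wy": 0, "hand": 0, "tx": 0, "ty": 0, "tz": 0.1, "wz": 0},
    {"wx": 0, "wy": 0, "hand": 0, "tx": 0, "ty": 0, "tz": 0.12, "wz": 0},
    {"wx": 0, "wy": 0, "hand": 0, "tx": 0, "ty": 0, "tz": 0.14, "wz": 0},
    {"wx": 0, "wy": 0, "hand": 0, "tx": 0, "ty": 0, "tz": 0.15, "wz": 0},
    {"wx": 0, "wy": 0, "hand": 0, "tx": 0, "ty": 0, "tz": 0.15, "wz": 0},
    {"wx": 0, "wy": 0, "hand": 0, "tx": 0, "ty": 0, "tz": 0.15, "wz": 0}
  ]
}}

```text
clock: 20.95
position: [0.5423, -0.2548, 0.0895]
eef_rot: [0.001, 0.745, 0.667, -0.0]
contact_force: [-1.4, -2.5, 3.0]
gripper_width: 0.0138
grasp_force: 40.0
```

```bash
python3 -c "
from h import *
rl();print(robot.get_obs()['ft_torque'],robot.get_obs()['gripper_width'])
p=robot.read_camera('side');cv2.imwrite('pics/s5.png',cv2.resize(p['image'][185:275,260:360],None,fx=6,fy=6,interpolation=cv2.INTER_CUBIC))"
```

```text
rail x y z [-7.55 -0.9  77.99] yaw err 0.02 tilt [-0.0012  0.0009] F [-1.4 -2.5  3. ] t 20.95
[-0.11514847  0.17923208  0.01903136] 0.013819343759943457
```

Call:
{"name": "step_arm", "arguments": {
  "commands": [
    {"wx": 0, "wy": 0, "hand": 0, "tx": 0, "ty": 0, "tz": 0.02, "wz": 0},
    {"wx": 0, "wy": 0, "hand": 0, "tx": 0, "ty": 0, "tz": 0.03, "wz": 0},
    {"wx": 0, "wy": 0, "hand": 0, "tx": 0, "ty": 0, "tz": 0.04, "wz": 0},
    {"wx": 0, "wy": 0, "hand": 0, "tx": 0, "ty": 0, "tz": 0.05, "wz": 0},
    {"wx": 0, "wy": 0, "hand": 0, "tx": 0, "ty": 0, "tz": 0.06, "wz": 0},
    {"wx": 0, "wy": 0, "hand": 0, "tx": 0, "ty": 0, "tz": 0.06, "wz": 0},
    {"wx": 0, "wy": 0, "hand": 0, "tx": 0, "ty": 0, "tz": 0.06, "wz": 0},
    {"wx": 0, "wy": 0, "hand": 0, "tx": 0, "ty": 0, "tz": 0.06, "wz": 0},
    {"wx": 0, "wy": 0, "hand": 0, "tx": 0, "ty": 0, "tz": 0.06, "wz": 0},
    {"wx": 0, "wy": 0, "hand": 0, "tx": 0, "ty": 0, "tz": 0.06, "wz": 0}
  ]
}}

```text
clock: 22.25
position: [0.5424, -0.2549, 0.0892]
eef_rot: [0.001, 0.745, 0.667, -0.0]
contact_force: [-1.6, -2.8, 7.3]
gripper_width: 0.0141
grasp_force: 40.0
```

```bash
python3 -c "
from h import *
rl();print(robot.get_obs()['ft_torque'],robot.get_obs()['gripper_width'])
o=robot.get_obs();p=robot.read_camera('wrist');s=cloud(p,o).reshape(-1,3);np.savez('w6.npz',w=s,im=p['image'])
s=s[~np.isnan(s[:,0])]
th=np.radians(-6.28);c,sn=np.cos(th),np.sin(th)
e=s[:,:2]-[.5497,-.2563]; l=np.c_[e[:,0]*c+e[:,1]*sn,-e[:,0]*sn+e[:,1]*c,s[:,2]]
t=l[(l[:,0]>-.02)&(l[:,0]<-.0015)&(l[:,1]>.048)&(l[:,1]<.075)&(l[:,2]>.11)&(l[:,2]<.13)]
for a in (.05,.06,.07):
  q=t[abs(t[:,1]-a)<.004]; print(a,len(q),np.median(q[:,2]) if len(q) else 0)
cv2.imwrite('pics/w6.png',cv2.resize(p['image'][70:230,280:400],None,fx=4,fy=3.7,interpolation=cv2.INTER_CUBIC))
"
```

```text
rail x y z [-7.45 -0.97 77.67] yaw err 0.01 tilt [-0.0013  0.0012] F [-1.6 -2.8  7.3] t 22.25
[-0.15993424  0.30740079  0.05149843] 0.014055092602080313
0.05 489 0.12086796904735242
0.06 673 0.12093638104744045
0.07 722 0.12076891174783337
```

View pics/w6.png

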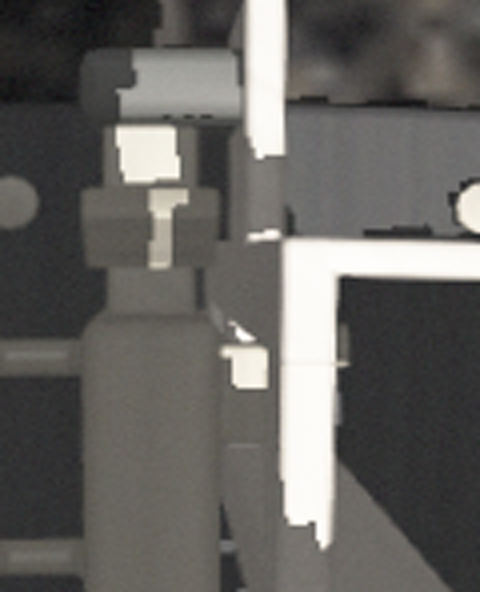

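```bash
python3 - <<'E'
from h import *
np.set_printoptions(precision=4,suppress=True,linewidth=150)
th=np.radians(-6.28);c,sn=np.cos(th),np.sin(th)
p=robot.read_camera('side'); 
for n,W in(('w4',np.load('w4.npz')['w']),('w6',np.load('w6.npz')['w']),('side0',np.load('side0.npz')['w']),('side now',cloud(p))):
    s=W.reshape(-1,3);s=s[~np.isnan(s[:,0])];e=s[:,:2]-[.5497,-.2563]; l=np.c_[e[:,0]*c+e[:,1]*sn,-e[:,0]*sn+e[:,1]*c,s[:,2]]
    for sg in(1,-1):
        q=l[(l[:,0]>-.03)&(l[:,0]<-.003)&(l[:,1]*sg>.0775)&(l[:,1]*sg<.125)&(l[:,2]>.085)&(l[:,2]<.135)]
        if len(q)<4: continue
        print(n,sg,len(q),'y',np.percentile(q[:,1],[0,2,10,50,90,98,100]))
        print(np.histogram(q[:,1]*sg,bins=np.arange(.076,.126,.002))[0])
        if n[0]=='w':
            for a in np.arange(.079,.112,.002):
                k=q[abs(q[:,1]*sg-a)<.001]
                if len(k): print('  y',round(a,3),len(k),'zmax/med',k[:,2].max().round(4),np.median(k[:,2]).round(4),'x',k[:,0].min().round(4),k[:,0].max().round(4))
E
```

```text
w4 1 1151 y [0.0794 0.08   0.0822 0.0936 0.1014 0.103  0.1035]
[  0  24  81  97  94  95  65  68  68  96 131 125 129  78   0   0   0   0   0   0   0   0   0   0]
  y 0.079 24 zmax/med 0.107 0.1055 x -0.0156 -0.0032
  y 0.081 81 zmax/med 0.1109 0.1081 x -0.0159 -0.0034
  y 0.083 97 zmax/med 0.1155 0.1118 x -0.0161 -0.0031
  y 0.085 94 zmax/med 0.1178 0.1159 x -0.016 -0.003
  y 0.087 95 zmax/med 0.1178 0.1158 x -0.0159 -0.003
  y 0.089 65 zmax/med 0.1171 0.1114 x -0.0149 -0.0031
  y 0.091 68 zmax/med 0.1122 0.1109 x -0.0141 -0.0038
  y 0.093 68 zmax/med 0.1117 0.1107 x -0.0138 -0.004
  y 0.095 96 zmax/med 0.1204 0.1113 x -0.0146 -0.0034
  y 0.097 131 zmax/med 0.1222 0.1197 x -0.0161 -0.0032
  y 0.099 125 zmax/med 0.1219 0.1202 x -0.016 -0.003
  y 0.101 129 zmax/med 0.1219 0.1202 x -0.0162 -0.0032
  y 0.103 78 zmax/med 0.122 0.12 x -0.0159 -0.0034
w6 1 1822 y [0.0775 0.078  0.0807 0.0913 0.101  0.1029 0.1035]
[ 23 116 120 154 160 158 103 111 118 170 175 155 159 100   0   0   0   0   0   0   0   0   0   0]
  y 0.079 116 zmax/med 0.1067 0.102 x -0.0153 -0.0032
  y 0.081 120 zmax/med 0.1106
[... 783 characters left out ...]
 0   0   0]
  y 0.083 37 zmax/med 0.1157 0.1135 x -0.0151 -0.0035
  y 0.085 111 zmax/med 0.1176 0.1148 x -0.0151 -0.0034
  y 0.087 21 zmax/med 0.1165 0.1156 x -0.0151 -0.0035
side0 1 56 y [0.0815 0.0841 0.0859 0.101  0.1043 0.105  0.1065]
[ 0  0  1  0  5  4  4  1  0  1  2  7  7 16  7  1  0  0  0  0  0  0  0  0]
side0 -1 42 y [-0.1021 -0.1018 -0.0997 -0.0951 -0.0825 -0.0796 -0.0779]
[1 0 2 8 2 1 2 1 1 6 7 7 3 1 0 0 0 0 0 0 0 0 0 0]
side now 1 72 y [0.079  0.0795 0.0812 0.0988 0.104  0.1061 0.107 ]
[ 0  4  5  6  8  5  0  2  1  0  3  7  6 18  5  2  0  0  0  0  0  0  0  0]
side now -1 17 y [-0.1012 -0.1011 -0.0992 -0.0945 -0.0797 -0.0788 -0.0785]
[0 3 4 1 0 0 0 0 0 2 5 0 2 0 0 0 0 0 0 0 0 0 0 0]
```

Both catch profiles match their rest shape and the rail is at its seat height of 77.3 mm. I'll release and retreat.

Call:
{"name": "step_arm", "arguments": {
  "commands": [
    {"wx": 0, "wy": 0, "hand": 0, "tx": 0, "ty": 0, "tz": -0.05, "wz": 0},
    {"wx": 0, "wy": 0, "hand": 0, "tx": 0, "ty": 0, "tz": -0.05, "wz": 0},
    {"wx": 0, "wy": 0, "hand": 0.4, "tx": 0, "ty": 0, "tz": -0.05, "wz": 0},
    {"wx": 0, "wy": 0, "hand": 0.4, "tx": 0, "ty": 0, "tz": -0.05, "wz": 0},
    {"wx": 0, "wy": 0, "hand": 0.4, "tx": 0, "ty": 0, "tz": -0.05, "wz": 0},
    {"wx": 0, "wy": 0, "hand": 0.4, "tx": 0, "ty": 0, "tz": -0.05, "wz": 0},
    {"wx": 0, "wy": 0, "hand": 0.4, "tx": 0, "ty": 0, "tz": -0.05, "wz": 0},
    {"wx": 0, "wy": 0, "hand": 0.4, "tx": 0, "ty": 0, "tz": -0.05, "wz": 0},
    {"wx": 0, "wy": 0, "hand": 0.4, "tx": 0, "ty": 0, "tz": -0.05, "wz": 0},
    {"wx": 0, "wy": 0, "hand": 0.4, "tx": 0, "ty": 0, "tz": -0.05, "wz": 0}
  ]
}}

```text
clock: 23.6
position: [0.542, -0.2539, 0.0889]
eef_rot: [0.0, 0.745, 0.668, 0.0]
contact_force: [-0.3, -0.1, 0.0]
gripper_width: 0.0375
grasp_force: 0.0
```

Call:
{"name": "step_arm", "arguments": {
  "commands": [
    {"wx": 0, "wy": 0, "hand": 0.4, "tx": 0, "ty": 0, "tz": -1, "wz": 0},
    {"wx": 0, "wy": 0, "hand": 0.4, "tx": 0, "ty": 0, "tz": -3, "wz": 0},
    {"wx": 0, "wy": 0, "hand": 0.4, "tx": 0, "ty": 0, "tz": -5, "wz": 0},
    {"wx": 0, "wy": 0, "hand": 0.4, "tx": 0, "ty": 0, "tz": -8, "wz": 0},
    {"wx": 0, "wy": 0, "hand": 0.4, "tx": 0, "ty": 0, "tz": -11, "wz": 0},
    {"wx": 0, "wy": 0, "hand": 0.4, "tx": 0, "ty": 0, "tz": -14, "wz": 0},
    {"wx": 0, "wy": 0, "hand": 0.4, "tx": 0, "ty": -2, "tz": -17, "wz": 0},
    {"wx": 0, "wy": 0, "hand": 0.4, "tx": 0, "ty": -5, "tz": -19, "wz": 0},
    {"wx": 0, "wy": 0, "hand": 0.4, "tx": 0, "ty": -5, "tz": -19, "wz": 0},
    {"wx": 0, "wy": 0, "hand": 0.4, "tx": 0, "ty": -5, "tz": -19, "wz": 0}
  ]
}}

```text
clock: 24.85
position: [0.4928, -0.2486, 0.279]
eef_rot: [0.0, 0.745, 0.668, 0.0]
contact_force: [-0.6, 0.5, -0.2]
gripper_width: 0.0377
grasp_force: 0.0
```

```bash
python3 - <<'E'
from h import *
np.set_printoptions(precision=4,suppress=True,linewidth=150)
th=np.radians(-6.28);c,sn=np.cos(th),np.sin(th)
o=robot.get_obs();p=robot.read_camera('wrist');print(o['position'],o['contact_force'],o['clock'])
cv2.imwrite('pics/w7.png',p['image'])
s=cloud(p,o).reshape(-1,3);s=s[~np.isnan(s[:,0])];e=s[:,:2]-[.5497,-.2563]; l=np.c_[e[:,0]*c+e[:,1]*sn,-e[:,0]*sn+e[:,1]*c,s[:,2]]
t=l[(l[:,0]>-.018)&(l[:,0]<-.0015)&(abs(l[:,1])<.076)&(l[:,2]>.11)&(l[:,2]<.135)]
for a in(-.065,-.03,0,.03,.065):
    q=t[abs(t[:,1]-a)<.006]; print(a,len(q),np.round(np.median(q,0),4) if len(q) else '')
print(t[:,1].min(),t[:,1].max())
for sg in(1,-1):
    q=l[(l[:,0]>-.03)&(l[:,0]<-.003)&(l[:,1]*sg>.0775)&(l[:,1]*sg<.125)&(l[:,2]>.085)&(l[:,2]<.135)]
    print([(round(a,3),len(k),k[:,2].max().round(4)) for a in np.arange(.079,.105,.002) for k in [q[abs(q[:,1]*sg-a)<.001]] if len(k)])
E
```

```text
[ 0.4928 -0.2486  0.279 ] [-0.6033  0.4944 -0.243 ] 24.85
-0.065 0 
-0.03 143 [-0.0118 -0.0297  0.1193]
0 151 [-0.012   0.0003  0.1195]
0.03 167 [-0.0118  0.03    0.1195]
0.065 172 [-0.0121  0.0651  0.1194]
-0.05527030952556446 0.07434712031192309
[(np.float64(0.079), 24, np.float64(0.1065)), (np.float64(0.081), 29, np.float64(0.1106)), (np.float64(0.083), 30, np.float64(0.115)), (np.float64(0.085), 29, np.float64(0.1175)), (np.float64(0.087), 28, np.float64(0.1183)), (np.float64(0.089), 26, np.float64(0.1167)), (np.float64(0.091), 26, np.float64(0.1121)), (np.float64(0.093), 24, np.float64(0.1121)), (np.float64(0.095), 28, np.float64(0.1136)), (np.float64(0.097), 34, np.float64(0.1218)), (np.float64(0.099), 43, np.float64(0.1215)), (np.float64(0.101), 37, np.float64(0.1222)), (np.float64(0.103), 31, np.float64(0.1215))]
[]
```

```bash
python3 -c "
from h import *
print(robot.sign_off())"
```

```text
the job is handed in; nothing more can be done
None
```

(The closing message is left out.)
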